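Load a blower-wheel assembly fixture

ROBOT

A 6-joint arm with a two-finger parallel gripper is mounted at the origin on the work surface. World frame = base frame: x ahead of the robot, y to its left, z up, the work surface at z = 0. Lengths are in mm, angles in degrees, forces in N, time in s.
With the tool pointing down it reaches from about 350 to 850 mm from the base axis. Payload 8.1 kg.
Tool frame: the origin (TCP) lies midway between the tips of the shut fingers; the grasp point (between the pads) lies 19 mm behind it; z points along the fingers, y is the line along which they close (so a half turn about z gives the same grasp; the last joint's range is limited). The gripper opens to 85 mm and grips with 20 to 120 N. Pads are 22 mm wide; open, the fingers measure 114 mm over their backs; the gripper's body (76 mm by 85 mm) begins 54 mm behind the grasp point. The pads swing forward as they close: fully open they stand 13 mm farther back than shut.
Start: joints at [70.737, 7.471, 85.268, -0, 87.261, -4.893], TCP at [148.885, 581.239, 231.292] pointing down, gripper open.
Joint ranges: [-169.43, 169.43], [-51.17, 129.36], [1.28, 143.12], [-76.62, 256.62], [0, 156.53], [-152.29, 152.29]. Speed limits (degrees/s): [136.94, 136.94, 159.86, 180, 180, 180].

INTERFACE

Orientations are given as [roll, pitch, yaw] about the fixed x, y, z axes, in that order (R = Rz(yaw) Ry(pitch) Rx(roll)).
In Python, from bench import r gives the robot as it stands.
- The arm moves only by the tool apply_moves, never from a script. Its argument "steps" is a list of rows, each a list of 7 numbers: the opening, from -1 (shut) to 1 (fully open), then the shift along the tool's x, y, z in mm, then the turn, a rotation vector about the tool's x, y, z in units of 5 degrees (1.0 is 5 degrees). A call has exactly 8 rows; each row shifts and turns the commanded pose from where the row before left it, along the tool's axes as they then stand; what a row does not reach is not made up. A row lasts 1/10 s, in which the tool goes at most 50 mm and 8.59 degrees, less where a joint would pass 70% of its speed; a pose out of reach is approached as far as the arm can. A call is refused whole if a number of a shift passes 50 or a number of a turn 1, either way. A call with a gripper value outside its range is refused whole. The fingers move at their own pace and stop on an object; "squeeze" is the grip in N (left out, the last holds). Time passes only in rows, so rows that do not move let the fingers close, or fill a call up. It gives the time, the measured TCP pose, the force, the opening and the grip force at its end, in the units of the state.
- r.sense(): the state, without advancing time (a new reading comes with each control period).
- r.snapshot(name): name is "scene" or "top" or "wrist"; returns a dict with "color" (420x560x3 uint8, blue, green, red), "depth" (420x560 float32, mm along the optical axis (not along the pixel's ray), 0 where there is no reading), "mtx" (3x3 intrinsics, pixels), "dist" ([k1, k2, p1, p2, k3] as OpenCV has them; the pictures are not rectified), "T" (4x4, takes a point from camera to world coordinates); the wrist camera has in their place "hand_eye" (4x4, takes a point from camera to tool coordinates, whose origin is the TCP and whose axes are the flange's). Camera axes: x right, y down, z forward; pixel columns grow to the right and rows downward; lengths in mm; the calibration is good to about 2 mm. A picture is of the moment at which its call begins: read the wrist's pose just before it.
- r.hand_in(): hands the job in; it is judged then, once.
The state is a dict: "time": time; "joint_pos": joint angles; "qd": joint speeds; "joint_efforts": joint torques, N m; "tool_pos": TCP position; "tcp_rot": TCP orientation; "ft_force": force on the tool from outside, world axes, zero at the start; "wrist_torque": the same for the moment, N m; "finger_gap": finger opening in mm; "grip_force": force on a finger pad.
Only numpy, scipy, OpenCV 4.12 (cv2) and the standard library are available. Lean on these libraries where they do the work, as an engineer would, in place of code of your own. Each camera call takes 0.05 s, during which the arm holds its last target. There are 200 camera calls.

TASK

Load the assembly fixture with the parts of one small blower wheel, one on another in this order: the end ring open side up onto the seat, the small blade cage standing inside the ring, the end cap face down over the top of the cage, and last the flanged hub, flange down, over the spindle onto the cap. Lower each part until it is fully home and lies level before you let it go and fetch the next (do not drop it), and leave the large cage, the mallet, the rivet bin and the grease tin where they are.

Things in the scene. Friction and masses are not known exactly. Their poses are not given: they have to be found in the camera images.
- fixture: Round turned fixture bolted to the bench, axis upright; heights from its underside. Green base 110 mm across, 10 high, 3 bolt heads; dark seat 58 across, top face at 20; bright centring step 41 across, up to 30, its edge bevelled from 26 up to 34 across; spindle 14 across, its nose tapering from height 60 to 6 across at the tip, height 68. Origin: on the axis at the underside, z = bench top; z up.
- end_ring: Galvanised steel end ring lying open side up, as it goes on: 66 mm outside, 12 high, floor 4 thick with one big hole 46 across, round it an upright lip 2.5 thick (61 inside, flared to 64 at the top). It goes over the fixture's step, flat on the seat. Can be held by its outside. Origin: centre of the underside; z up. About 60 g.
- cage: Small blade cage (drum of upright vanes between two bands), galvanised steel, standing upright, open at both ends, both alike: 57 mm outside, 49 inside, 26 high, outer end edges bevelled about 1 mm. It stands on the end ring's floor inside its lip, which then covers its lowest 8 mm. Can be held by its outside. Origin: centre of the underside; z up. About 90 g.
- end_cap: Galvanised steel end cap (back plate) lying face down, as it goes on: 66 mm outside, 12 high, flat top 4 thick with one small hole 24 across and four rivet holes round it; lip hanging 8 below the flat top (61 inside, flared to 64 at its lower edge). It fits over the small cage's top, spindle through its hole. Can be held by its outside. Origin: centre, level with the lip's lower edge; z up. 90 g.
- hub: Aluminium flanged hub standing on its flange, as it goes on: flange 44 mm across, 5 thick; upright boss 26 across, top 30 above the flange's underside; bored right through, 18 across (bevelled to 21 at the bottom). It goes over the spindle, flange flat on the end cap; hold it by the boss. Origin: centre of the flange's underside; z up. About 80 g.
- large_cage: Bystander: blade cage of a bigger wheel, like the small one but 86 mm outside and 52 mm high; it does not belong on this fixture. Origin: centre of its underside.
- mallet: Bystander: rubber mallet lying on the bench, 245 mm long, black head 58 mm thick and 90 mm wide, wooden handle. Origin: on the bench near the middle of its length; its x axis runs along the handle to the head.
- rivet_bin: Bystander: blue plastic bin 150 x 110 mm, 60 mm high, with steel rivets. Origin: centre of its underside.
- grease_tin: Bystander: white tin with a dark lid, 84 mm across, 75 mm high. Origin: centre of its underside.
Not all that is in view belongs to the job. Leave any green, purple or yellow look-alike of the hub alone.

How it is judged (in metres and radians):
On the way, in this order (a step that is already met when the one before it is completed fails the run):
1. the end ring is fully home on the fixture and let go (horizontal distance between end_ring and fixture below 0.005 m and z of end_ring in the frame of fixture between 0.0175 and 0.0225 m and angle between end_ring's own z axis and vertical below 0.06 rad and contact force between the fingers and end_ring below 0.3 N), for 0.2 s.
2. the small blade cage is fully home on the fixture and let go, over the parts already there (horizontal distance between end_ring and fixture below 0.005 m and z of end_ring in the frame of fixture between 0.0175 and 0.0225 m and angle between each of end_ring, cage's own z axis and vertical below 0.06 rad and horizontal distance between cage and fixture below 0.007 m and z of cage in the frame of fixture between 0.0215 and 0.0265 m and contact force between the fingers and cage below 0.3 N), for 0.2 s.
3. the end cap is fully home on the fixture and let go, over the parts already there (horizontal distance between end_ring and fixture below 0.005 m and z of end_ring in the frame of fixture between 0.0175 and 0.0225 m and angle between each of end_ring, cage, end_cap's own z axis and vertical below 0.06 rad and horizontal distance between each of cage, end_cap and fixture below 0.007 m and z of cage in the frame of fixture between 0.0215 and 0.0265 m and z of end_cap in the frame of fixture between 0.0395 and 0.0445 m and contact force between the fingers and end_cap below 0.3 N), for 0.2 s.
4. the hub is fully home on the fixture and let go, over the parts already there (horizontal distance between end_ring and fixture below 0.005 m and z of end_ring in the frame of fixture between 0.0175 and 0.0225 m and angle between each of end_ring, cage, end_cap, hub's own z axis and vertical below 0.06 rad and horizontal distance between each of cage, end_cap and fixture below 0.007 m and z of cage in the frame of fixture between 0.0215 and 0.0265 m and z of end_cap in the frame of fixture between 0.0395 and 0.0445 m and horizontal distance between hub and fixture below 0.004 m and z of hub in the frame of fixture between 0.0515 and 0.0565 m and contact force between the fingers and hub below 0.3 N), for 0.2 s.
At the end, for the whole second after the job is handed in: All four stacked on the fixture, level within 0.06 rad, released, at rest; undersides above the fixture's underside: ring 20, cage 24, cap (lip edge) 42, hub 54 mm, each within 2.5 mm; off the fixture's axis less than: ring 5, cage 7, cap 7, hub 4 mm (horizontal distance between end_ring and fixture below 0.005 m and z of end_ring in the frame of fixture between 0.0175 and 0.0225 m and angle between each of end_ring, cage, end_cap, hub's own z axis and vertical below 0.06 rad and linear speed of each of end_ring, cage, end_cap, hub below 0.02 m/s and horizontal distance between each of cage, end_cap and fixture below 0.007 m and z of cage in the frame of fixture between 0.0215 and 0.0265 m and z of end_cap in the frame of fixture between 0.0395 and 0.0445 m and horizontal distance between hub and fixture below 0.004 m and z of hub in the frame of fixture between 0.0515 and 0.0565 m); the robot touches nothing.
It fails at once if the large cage, mallet, rivet bin or grease tin was moved by more than 20 mm (distance of any of large_cage, mallet, rivet_bin, grease_tin from where it was at the start of the episode above 0.02 m).
It fails at once if a part was dropped (falling free faster than 0.7 m/s, some 25 mm) ((linear speed of end_ring above 0.7 m/s and contact force between the fingers and end_ring below 0.1 N) or (linear speed of cage above 0.7 m/s and contact force between the fingers and cage below 0.1 N) or (linear speed of end_cap above 0.7 m/s and contact force between the fingers and end_cap below 0.1 N) or (linear speed of hub above 0.7 m/s and contact force between the fingers and hub below 0.1 N)).
It also fails if it takes over 128 s, if anything falls off the work surface, if the arm or the gripper's body presses on something with over 40 N, if the wrist force passes 120 N, or if a joint passes its speed limit or range.

## Working session

There is one attempt and no reset: what is moved stays moved. The work goes in short steps, Python scripts to look and compute and a tool call to move; the robot and the scene stay as the last step left them, time stands still between calls to the robot, and variables do not carry over. Pictures are saved under pics/ and viewed, at most 14 in all, crops included, and the job is handed in when it is done.

Besides the shell and the picture viewer there is one more tool, called after "Emit:" by a JSON object that holds its "op" and its "data", one argument or row to a line. apply_moves: Moves the arm, as the interface text tells. Its arguments: {"type":"object","properties":{"steps":{"type":"array"},"squeeze":{"type":"number"}},"required":["steps"]}

```bash
mkdir -p pics && ls && python3 - <<'E'
from bench import r
import cv2,pickle,numpy as np
s=r.sense();print(s)
d={}
for n in("scene","top","wrist"):
    d[n]=r.snapshot(n); cv2.imwrite(f"pics/a_{n}.png",d[n]["color"])
    print(n,d[n]["mtx"].tolist(),d[n]["dist"],d[n].get("T",d[n].get("hand_eye")))
d["s"]=s
pickle.dump(d,open("a.pkl","wb"))
E
```

```text
pics
{'time': 0.0, 'joint_pos': array([ 7.07371479e+01,  7.51646062e+00,  8.53293498e+01, -2.25828201e-04,
        8.72602665e+01, -4.89161426e+00]), 'qd': array([-0.0850948 , -0.06431121, -0.05034788,  0.01799933, -0.05662984,
       -0.1232516 ]), 'joint_efforts': array([-1.84949422e-03, -5.69385910e+01, -5.00548232e+01, -4.96302473e-04,
        1.50071742e-02,  1.51762421e-06]), 'tool_pos': array([148.70732518, 580.71875851, 230.22964266]), 'tcp_rot': array([-1.79894290e+02, -8.82055678e-03,  1.65628765e+02]), 'ft_force': array([ 0.05341965,  0.90445516, -0.15683954]), 'wrist_torque': array([ 0.01265821,  0.00281448, -0.0143326 ]), 'grip_force': 0.0, 'finger_gap': 85.82831096874841}
scene [[428.6234858270909, 0.0, 273.5337870949147], [0.0, 428.6234858270909, 218.66838830577623], [0.0, 0.0, 1.0]] [-0.06371665  0.          0.          0.          0.        ] [[-5.51693592e-01  5.26969866e-01 -6.46480426e-01  1.26115246e+03]
 [ 8.34029484e-01  3.53570007e-01 -4.23536386e-01  4.34384239e+02]
 [ 5.38517611e-03 -7.72846046e-01 -6.34570712e-01  7.31224289e+02]
 [ 0.00000000e+00  0.000000
[... 222 characters left out ...]
43e-02 -9.92754544e-01  1.16208344e-01  4.40810920e+02]
 [-9.99365968e-01 -2.82250882e-02  2.17026791e-02 -2.84946832e+01]
 [-1.82654426e-02 -1.16797941e-01 -9.92987721e-01  1.04519356e+03]
 [ 0.00000000e+00  0.00000000e+00  0.00000000e+00  1.00000000e+00]]
wrist [[320.08662108016955, 0.0, 282.90675767244096], [0.0, 320.08662108016955, 209.3272320423128], [0.0, 0.0, 1.0]] [0.01388889 0.         0.         0.         0.        ] [[ 1.34964965e-03 -9.62540923e-01 -2.71133084e-01  6.83677720e+01]
 [ 9.99999042e-01  1.38201011e-03  7.15776741e-05 -8.35434750e-02]
 [ 3.05812222e-04 -2.71132921e-01  9.62541867e-01 -1.42714141e+02]
 [ 0.00000000e+00  0.00000000e+00  0.00000000e+00  1.00000000e+00]]
```

View pics/a_top.png

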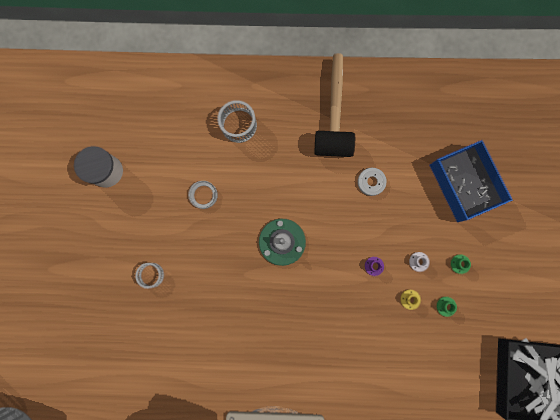

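View pics/a_scene.png

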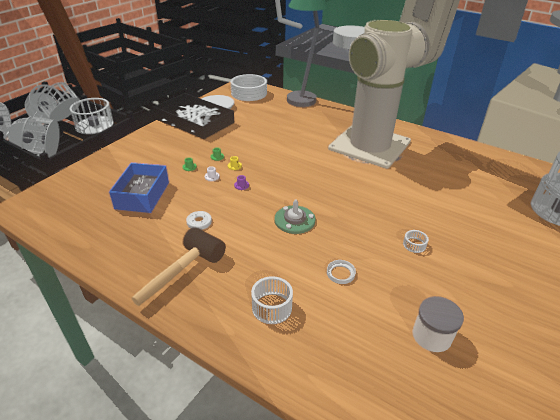

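The top view shows the fixture at (282,242), ring (203,194), small cage (149,275), cap (372,182) and bare metal hub (419,262). The scene view agrees: fixture (295,216), ring (341,271), cage (416,241), cap (199,220), hub (211,174).

```bash
cat > h.py <<'E'
import numpy as np,cv2
from scipy.spatial.transform import Rotation as R
def cloud(d,T):
    h,w=d["depth"].shape
    u,v=np.meshgrid(np.arange(w),np.arange(h))
    p=cv2.undistortPoints(np.stack([u,v],-1).reshape(-1,1,2).astype(np.float32),d["mtx"],d["dist"]).reshape(h,w,2)
    z=d["depth"][...,None]
    P=np.concatenate([p*z,z],-1)
    W=P@T[:3,:3].T+T[:3,3]; W[d["depth"]<=0]=np.nan
    return W
def wristT(d,s):
    M=np.eye(4);M[:3,:3]=R.from_euler("xyz",s["tcp_rot"],degrees=True).as_matrix();M[:3,3]=s["tool_pos"]
    return M@d["hand_eye"]
def circ(p):
    A=np.c_[p,np.ones(len(p))];b=(p**2).sum(1);c=np.linalg.lstsq(A,b,rcond=None)[0]
    x,y=c[0]/2,c[1]/2;return x,y,np.sqrt(c[2]+x*x+y*y)
def around(W,x,y,rad):
    P=W.reshape(-1,3);P=P[~np.isnan(P[:,0])]
    return P[np.hypot(P[:,0]-x,P[:,1]-y)<rad]
E
python3 - <<'E'
import pickle;from h import *
d=pickle.load(open("a.pkl","rb"))
Wt=cloud(d["top"],d["top"]["T"]);Ws=cloud(d["scene"],d["scene"]["T"])
print("table z top",np.nanmedian(Wt[200:320,300:350,2]),)
for n,(u,v),(us,vs),rad in [("fix",(282,242),(295,216),60),("ring",(203,194),(341,271),45),("cage",(149,275),(416,241),42),("cap",(372,182),(199,220),45),("hub",(419,262),(211,174),28),("big",(237,121),(272,300),55)]:
    c=np.nanmedian(Wt[v-14:v+15,u-14:u+15].reshape(-1,3),0)[:2]
    for W,l in((Wt,"top"),(Ws,"scene")):
        P=around(W,*c,rad);z=P[:,2]
        zt=np.percentile(z,99.0);t=P[(z>4)]
        if not len(t): print(n,l,"none");continue
        zt=np.percentile(t[:,2],95); q=t[t[:,2]>zt-4]
        (mx,my),mr=cv2.minEnclosingCircle(q[:,:2].astype(np.float32))
        (ax,ay),ar=cv2.minEnclosingCircle(t[:,:2].astype(np.float32))
        print(n,l,"c0",c.round(0),"ztop %.1f"%zt,"topcirc",np.round([mx,my,mr],1),"all",np.round([ax,ay,ar],1),len(t),"floor",np.median(z[z<4]).round(1))
E
```

```text
table z top -0.30345147198511313
fix top c0 [487.  -4.] ztop 30.5 topcirc [489.8  -2.6  20. ] all [488.3  -6.1  58. ] 1726 floor -0.5
fix scene c0 [487.  -4.] ztop 41.6 topcirc [492.2  -3.2   6.8] all [488.4  -2.6  57.7] 922 floor 1.0
ring top c0 [597. 189.] ztop 13.5 topcirc [595.3 187.5  33. ] all [590.6 187.9  42.8] 244 floor 0.3
ring scene c0 [597. 189.] ztop 12.6 topcirc [596.4 185.9  34.4] all [596.1 187.2  34.6] 235 floor 0.2
cage top c0 [403. 304.] ztop 28.3 topcirc [404.2 300.7  28.5] all [403.9 304.2  41.2] 236 floor -0.1
cage scene c0 [403. 304.] ztop 27.1 topcirc [404.7 298.9  31.5] all [404.6 297.8  31.7] 278 floor 0.2
cap top c0 [ 636. -210.] ztop 14.5 topcirc [ 637.9 -209.4   33.1] all [ 636.5 -207.6   41.5] 550 floor -0.6
cap scene c0 [ 636. -210.] ztop 14.8 topcirc [ 640.1 -210.5   34.6] all [ 638.4 -205.1   40.2] 329 floor -0.3
hub top c0 [ 452. -319.] ztop 31.5 topcirc [ 453.8 -318.3   13.2] all [ 456.7 -319.8   23.6] 198 floor 0.3
hub scene c0 [ 452. -319.] ztop 31.0 topcirc [ 454.9 -321.7   14.4] all [ 455.6 -319.6   22.4] 130 floor 1.5
big top c0 [779. 115.] ztop 54.0 topcirc [768.6 110.7  43.4] all [778.8 115.3  54.5] 586 floor -0.2
big scene c0 [779. 115.] ztop 53.0 topcirc [769.8 108.4  44.1] all [770.2 108.3  44.2] 1054 floor -0.1
```

Emit:
{"op": "apply_moves", "data": {
  "steps": [
    [1,0,0,0,0,0,-0.96],
    [1,0,0,0,0,0,-0.96],
    [1,0,0,0,0,0,-0.96],
    [1,-34.4,-30.3,8,0,0,0],
    [1,-34.4,-30.3,8,0,0,0],
    [1,-34.4,-30.3,8,0,0,0],
    [1,-34.4,-30.3,8,0,0,0],
    [1,-34.4,-30.3,8,0,0,0]
  ],
  "squeeze": 40
}}

```text
time: 0.95
tool_pos: [321.9, 428.4, 190.8]
tcp_rot: [-180.0, -0.0, -179.9]
ft_force: [0.1, 0.4, 0.3]
finger_gap: 85.1
grip_force: 0.0
```

Emit:
{"op": "apply_moves", "data": {
  "steps": [
    [1,-34.4,-30.3,8,0,0,0],
    [1,-34.4,-30.3,8,0,0,0],
    [1,-34.4,-30.3,8,0,0,0],
    [1,-34.4,-30.3,8,0,0,0],
    [1,-34.4,-30.3,8,0,0,0],
    [1,-34.4,-30.3,8,0,0,0],
    [1,-34.4,-30.3,8,0,0,0],
    [1,-34.4,-30.3,8,0,0,0]
  ]
}}

```text
time: 1.75
tool_pos: [597.3, 186.0, 126.6]
tcp_rot: [180.0, -0.0, -180.0]
ft_force: [0.9, 0.9, 0.8]
finger_gap: 85.6
grip_force: 0.0
```

```bash
cat >> h.py <<'E'
def look(r,name,x,y,rad,zlo,zhi,png=None):
    s=r.sense();d=r.snapshot("wrist")
    if png: cv2.imwrite("pics/"+png,d["color"])
    P=around(cloud(d,wristT(d,s)),x,y,rad)
    fl=P[P[:,2]<4,2]
    q=P[(P[:,2]>zlo)&(P[:,2]<zhi)]
    c=np.array([x,y],float)
    for _ in range(4):
        v=q[:,:2]-c;a=((np.arctan2(v[:,1],v[:,0])+np.pi)/(2*np.pi)*48).astype(int);rr=np.hypot(*v.T)
        e=np.array([q[a==k][rr[a==k].argmax(),:2] for k in range(49) if (a==k).any()])
        X=circ(e);res=abs(np.hypot(*(e-X[:2]).T)-X[2]);X=circ(e[res<=np.percentile(res,75)]);c=np.array(X[:2])
    print(name,"t",round(s["time"],2),"tcp",s["tool_pos"].round(1),"circ",np.round(X,1),"n",len(q),len(e),"res %.2f"%np.median(res),"ztop",np.percentile(q[:,2],[50,90]).round(1),"table",np.median(fl).round(1) if len(fl) else None)
    return X
E
python3 - <<'E'
from bench import r;from h import *
look(r,"ring",596,187,45,8,20,"w1.png")
E
```

```text
ring t 1.75 tcp [597.3 186.  126.6] circ [596.5 186.3  32.9] n 855 48 res 0.07 ztop [11.1 12.6] table 0.3
```

View pics/w1.png

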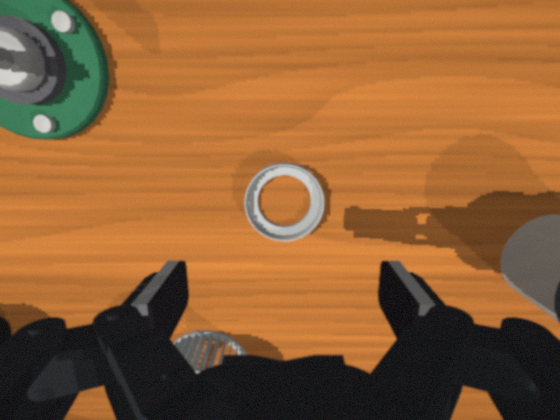

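The wrist view has the ring centred at (284,202), with the fixture's edge at top left and the fingers straddling symmetrically.

Emit:
{"op": "apply_moves", "data": {
  "steps": [
    [1,0.8,0.3,40,0,0,0],
    [1,0,0,40,0,0,0],
    [1,0,0,30,0,0,0],
    [1,0,0,12,0,0,0],
    [1,0,0,5,0,0,0],
    [1,0,0,0,0,0,0],
    [1,0,0,0,0,0,0],
    [0.6,0,0,0,0,0,0]
  ]
}}

```text
time: 2.6
tool_pos: [597.1, 188.3, 2.5]
tcp_rot: [180.0, 0.2, -180.0]
ft_force: [0.5, -0.4, 0.1]
finger_gap: 72.8
grip_force: 0.0
```

Emit:
{"op": "apply_moves", "data": {
  "steps": [
    [0.4,0,0,0,0,0,0],
    [-1,0,0,0,0,0,0],
    [-1,0,0,0,0,0,0],
    [-1,0,0,0,0,0,0],
    [-1,0,0,0,0,0,0],
    [-1,0,0,0,0,0,0],
    [-1,0,0,0,0,0,0],
    [-1,0,0,0,0,0,0]
  ],
  "squeeze": 40
}}

```text
time: 3.4
tool_pos: [597.0, 188.3, 2.7]
tcp_rot: [180.0, 0.2, -180.0]
ft_force: [-1.9, -1.2, 8.2]
finger_gap: 64.1
grip_force: 42.0
```

Emit:
{"op": "apply_moves", "data": {
  "steps": [
    [-1,0,0,-20,0,0,0],
    [-1,0,0,-45,0,0,0],
    [-1,0,0,-45,0,0,0],
    [-1,9.6,-38.2,-8,0,0,0],
    [-1,9.6,-38.2,-8,0,0,0],
    [-1,9.6,-38.2,-8,0,0,0],
    [-1,9.6,-38.2,-8,0,0,0],
    [-1,9.6,-38.2,-5,0,0,0]
  ]
}}

```text
time: 4.2
tool_pos: [547.6, -4.5, 149.0]
tcp_rot: [-180.0, 0.1, -179.9]
ft_force: [0.1, -0.5, -0.0]
finger_gap: 64.0
grip_force: 44.3
```

Emit:
{"op": "apply_moves", "data": {
  "steps": [
    [-1,0,0,0,0,0,0],
    [-1,0,0,0,0,0,0],
    [-1,0,0,0,0,0,0],
    [-1,0,0,0,0,0,0],
    [-1,0,0,0,0,0,0],
    [-1,0,0,0,0,0,0],
    [-1,0,0,0,0,0,0],
    [-1,0,0,0,0,0,0]
  ]
}}

```text
time: 5.0
tool_pos: [547.6, -2.9, 147.2]
tcp_rot: [180.0, -0.0, -179.9]
ft_force: [0.8, -0.8, -0.8]
finger_gap: 63.7
grip_force: 44.3
```

```bash
python3 - <<'E'
from bench import r;from h import *
s=r.sense();print(s["tool_pos"],s["grip_force"],s["finger_gap"])
t=s["tool_pos"]
look(r,"fixbase",489,-3,62,7,13,"w2.png")
look(r,"fixseat",489,-3,40,16,23)
look(r,"fixstep",489,-3,30,28,33)
look(r,"spindle",489,-3,14,38,80)
X=look(r,"ring",t[0],t[1],42,t[2]-2,t[2]+40)
E
```

```text
[547.56823828  -2.88979557 147.18983005] 44.335149535909295 63.66677845740938
fixbase t 5.0 tcp [547.6  -2.9 147.2] circ [489.8  -4.1  54.9] n 8799 48 res 0.15 ztop [10.1 11. ] table 0.1
fixseat t 5.05 tcp [547.6  -3.  147.2] circ [490.2  -4.3  28.6] n 1934 48 res 2.09 ztop [20.1 21.1] table None
fixstep t 5.1 tcp [547.6  -3.1 147.2] circ [490.   -4.4  18.7] n 1433 48 res 0.28 ztop [30.  31.1] table None
spindle t 5.15 tcp [547.6  -3.1 147.3] circ [490.   -4.2   6.6] n 314 48 res 0.15 ztop [64.4 68. ] table None
ring t 5.2 tcp [547.6  -3.2 147.3] circ [547.3  -3.3  33.3] n 12324 48 res 0.85 ztop [151.9 177.2] table 0.2
```

View pics/w2.png

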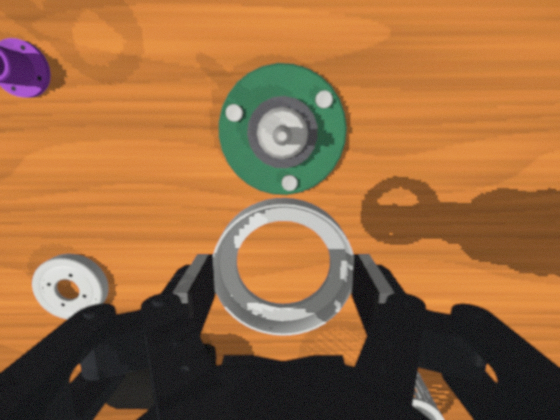

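The picture shows the ring held level at (284,266) between the fingers, and the fixture with its spindle at (284,133). I'll refine the ring's centre in the hand before placing it.

```bash
cat >> h.py <<'E'
def held(r,rad,h,tag="",n=2):
    # centre of the part in hand relative to TCP (world axes), from the rim away from the fingers
    for _ in range(n):
        s=r.sense();d=r.snapshot("wrist");t=s["tool_pos"]
        P=around(cloud(d,wristT(d,s)),t[0],t[1],rad+8)-t
        P=P[(abs(P[:,1])<rad*0.75)&(P[:,2]>-20)&(P[:,2]<45)]
        k=np.hypot(P[:,0],P[:,1])>rad-6
        zt=np.percentile(P[k][:,2],90);q=P[k&(abs(P[:,2]-zt)<2.5)]
        e=[]
        for yb in np.arange(-rad*.7,rad*.7,2):
            m=q[abs(q[:,1]-yb)<1.5]
            for sg in(1,-1):
                g=m[m[:,0]*sg>0]
                if len(g): e.append(g[(g[:,0]*sg).argmax(),:2])
        X=circ(np.array(e));up=q[q[:,0]>0];dn=q[q[:,0]<0]
        print(tag,"held: centre",np.round(X,2),"ztop",zt.round(1),"z +x/-x",np.median(up[:,2]).round(1) if len(up) else 0,np.median(dn[:,2]).round(1) if len(dn) else 0,"n",len(e))
E
python3 - <<'E'
from bench import r;from h import *
held(r,33,12,"ring")
E
```

```text
ring held: centre [-0.32 -0.27 33.06] ztop 9.1 z +x/-x 8.4 8.9 n 48
ring held: centre [-0.32 -0.27 33.06] ztop 9.1 z +x/-x 8.4 8.7 n 48
```

Emit:
{"op": "apply_moves", "data": {
  "steps": [
    [-1,20,-0.3,0,0,0,0],
    [-1,20,-0.3,0,0,0,0],
    [-1,17.3,-0.2,0,0,0,0],
    [-1,0,0,30,0,0,0],
    [-1,0,0,25,0,0,0],
    [-1,0,0,0,0,0,0],
    [-1,0,0,0,0,0,0],
    [-1,0,0,0,0,0,0]
  ]
}}

```text
time: 6.15
tool_pos: [491.5, -4.1, 93.9]
tcp_rot: [-180.0, 0.1, -180.0]
ft_force: [-0.1, -0.5, -1.0]
finger_gap: 63.4
grip_force: 44.4
```

Emit:
{"op": "apply_moves", "data": {
  "steps": [
    [-1,1.2,0.2,15,0,0,0],
    [-1,0,0,20,0,0,0],
    [-1,0,0,15,0,0,0],
    [-1,0,0,6,0,0,0],
    [-1,0,0,4,0,0,0],
    [-1,0,0,4,0,0,0],
    [-1,0,0,2,0,0,0],
    [-1,0,0,0,0,0,0]
  ]
}}

```text
time: 6.95
tool_pos: [489.4, -3.8, 26.6]
tcp_rot: [-180.0, 0.0, -180.0]
ft_force: [-0.2, -0.5, -0.1]
finger_gap: 63.5
grip_force: 44.4
```

Emit:
{"op": "apply_moves", "data": {
  "steps": [
    [-1,0,0,1,0,0,0],
    [-1,0,0,1,0,0,0],
    [-1,0,0,1,0,0,0],
    [-1,0,0,0.8,0,0,0],
    [-1,0,0,0,0,0,0],
    [-1,0,0,0,0,0,0],
    [-1,0,0,0,0,0,0],
    [-1,0,0,0,0,0,0]
  ]
}}

```text
time: 7.75
tool_pos: [489.2, -3.8, 22.8]
tcp_rot: [-180.0, 0.0, -180.0]
ft_force: [-2.4, -0.1, 5.3]
finger_gap: 63.5
grip_force: 45.2
```

Emit:
{"op": "apply_moves", "data": {
  "steps": [
    [-1,0,0,0.5,0,0,0],
    [-1,0,0,0,0,0,0],
    [0.7,0,0,0,0,0,0],
    [0.8,0,0,0,0,0,0],
    [1,0,0,0,0,0,0],
    [1,0,0,0,0,0,0],
    [1,0,0,0,0,0,0],
    [1,0,0,0,0,0,0]
  ]
}}

```text
time: 8.55
tool_pos: [489.1, -3.8, 21.9]
tcp_rot: [-180.0, -0.0, -180.0]
ft_force: [-1.0, -0.1, -0.6]
finger_gap: 85.4
grip_force: 0.0
```

Emit:
{"op": "apply_moves", "data": {
  "steps": [
    [1,0,0,-10,0,0,0],
    [1,0,0,-30,0,0,0],
    [1,0,0,-40,0,0,0],
    [1,0,0,-45,0,0,0],
    [1,-20,0,0,0,0,0],
    [1,-20,0,0,0,0,0],
    [1,0,0,0,0,0,0],
    [1,0,0,0,0,0,0]
  ]
}}

```text
time: 9.35
tool_pos: [528.8, -3.8, 147.1]
tcp_rot: [-180.0, -0.0, -180.0]
ft_force: [0.3, -0.5, -0.3]
finger_gap: 85.6
grip_force: 0.0
```

```bash
python3 - <<'E'
from bench import r;from h import *
look(r,"ring",490,-4.2,40,27,37,"w3.png")
look(r,"spindle",490,-4.2,14,38,80)
E
```

```text
ring t 9.35 tcp [528.8  -3.8 147.1] circ [489.   -4.4  32.8] n 2394 48 res 0.09 ztop [30.1 32.1] table None
spindle t 9.4 tcp [528.4  -3.7 146.9] circ [489.9  -4.2   6.7] n 338 48 res 0.16 ztop [63.6 68.2] table None
```

Ring is home (top at 32, 1 mm off axis). Next the cage.

Emit:
{"op": "apply_moves", "data": {
  "steps": [
    [1,15.5,38,1,0,0,0],
    [1,15.5,38,1,0,0,0],
    [1,15.5,38,1,0,0,0],
    [1,15.5,38,1,0,0,0],
    [1,15.5,38,1,0,0,0],
    [1,15.5,38,1,0,0,0],
    [1,15.5,38,1,0,0,0],
    [1,15.5,38,1,0,0,0]
  ]
}}

```text
time: 10.25
tool_pos: [403.4, 301.2, 138.9]
tcp_rot: [-180.0, -0.0, -180.0]
ft_force: [0.2, -0.4, -0.2]
finger_gap: 85.6
grip_force: 0.0
```

Emit:
{"op": "apply_moves", "data": {
  "steps": [
    [1,0,0,0,0,0,0],
    [1,0,0,0,0,0,0],
    [1,0,0,0,0,0,0],
    [1,0,0,0,0,0,0],
    [1,0,0,0,0,0,0],
    [1,0,0,0,0,0,0],
    [1,0,0,0,0,0,0],
    [1,0,0,0,0,0,0]
  ]
}}

```text
time: 11.05
tool_pos: [405.1, 300.0, 139.0]
tcp_rot: [-180.0, -0.0, -180.0]
ft_force: [-0.0, 0.1, -0.4]
finger_gap: 85.5
grip_force: 0.0
```

```bash
python3 - <<'E'
from bench import r;from h import *
look(r,"cage",404,300,40,22,35,"w4.png")
look(r,"cage",404,300,40,22,35)
E
```

```text
cage t 11.05 tcp [405.1 300.  139. ] circ [404.7 298.1  28.4] n 1056 48 res 0.07 ztop [26. 27.] table 0.2
cage t 11.1 tcp [405. 300. 139.] circ [404.7 298.1  28.4] n 1056 48 res 0.09 ztop [26.  26.9] table 0.1
```

Emit:
{"op": "apply_moves", "data": {
  "steps": [
    [1,0.3,-1.9,40,0,0,0],
    [1,0,0,40,0,0,0],
    [1,0,0,33,0,0,0],
    [1,0,0,12,0,0,0],
    [1,0,0,4,0,0,0],
    [1,0,0,0,0,0,0],
    [1,0,0,0,0,0,0],
    [0.4,0,0,0,0,0,0]
  ]
}}

```text
time: 11.95
tool_pos: [406.1, 299.1, 11.9]
tcp_rot: [179.9, 0.2, -180.0]
ft_force: [-0.4, 0.2, 0.6]
finger_gap: 73.0
grip_force: 0.0
```

Emit:
{"op": "apply_moves", "data": {
  "steps": [
    [0.2,0,0,0,0,0,0],
    [-1,0,0,0,0,0,0],
    [-1,0,0,0,0,0,0],
    [-1,0,0,0,0,0,0],
    [-1,0,0,0,0,0,0],
    [-1,0,0,0,0,0,0],
    [-1,0,0,0,0,0,0],
    [-1,0,0,0,0,0,0]
  ],
  "squeeze": 40
}}

```text
time: 12.75
tool_pos: [405.6, 298.9, 11.6]
tcp_rot: [179.9, 0.1, -180.0]
ft_force: [-2.7, -1.4, 7.4]
finger_gap: 55.4
grip_force: 41.4
```

Emit:
{"op": "apply_moves", "data": {
  "steps": [
    [-1,0,0,-20,0,0,0],
    [-1,0,0,-45,0,0,0],
    [-1,0,0,-45,0,0,0],
    [-1,-17.9,-37.8,-4,0,0,0],
    [-1,-17.9,-37.8,-4,0,0,0],
    [-1,-17.9,-37.8,-4,0,0,0],
    [-1,-17.9,-37.8,-4,0,0,0],
    [-1,-17.9,-37.8,-4,0,0,0]
  ]
}}

```text
time: 13.55
tool_pos: [494.8, 107.8, 140.7]
tcp_rot: [180.0, 0.1, -180.0]
ft_force: [1.1, -0.1, -0.8]
finger_gap: 55.6
grip_force: 43.4
```

Emit:
{"op": "apply_moves", "data": {
  "steps": [
    [-1,-17.9,-37.8,-4,0,0,0],
    [-1,-17.9,-37.8,-4,0,0,0],
    [-1,-17.9,-37.8,-4,0,0,0],
    [-1,0,0,0,0,0,0],
    [-1,0,0,0,0,0,0],
    [-1,0,0,0,0,0,0],
    [-1,0,0,0,0,0,0],
    [-1,0,0,0,0,0,0]
  ]
}}

```text
time: 14.35
tool_pos: [547.6, -2.9, 151.9]
tcp_rot: [180.0, -0.0, -179.9]
ft_force: [-0.2, 0.3, -0.4]
finger_gap: 55.6
grip_force: 43.4
```

```bash
python3 - <<'E'
from bench import r;from h import *
held(r,28.5,26,"cage")
print(r.sense()["tool_pos"])
look(r,"ring",489,-4.2,40,27,37,"w5.png")
look(r,"spindle",490,-4.2,14,38,80)
E
```

```text
cage held: centre [-0.82 -0.35 28.5 ] ztop 14.8 z +x/-x 14.2 14.4 n 40
cage held: centre [-0.76 -0.4  28.6 ] ztop 14.8 z +x/-x 14.2 14.4 n 40
[547.76092076  -3.20495002 151.97408432]
ring t 14.45 tcp [547.8  -3.2 152. ] circ [489.   -4.3  32.9] n 2507 48 res 0.09 ztop [30.1 32. ] table None
spindle t 14.5 tcp [547.8  -3.4 152. ] circ [490.1  -4.3   6.6] n 301 48 res 0.18 ztop [64.3 68.2] table None
```

View pics/w5.png

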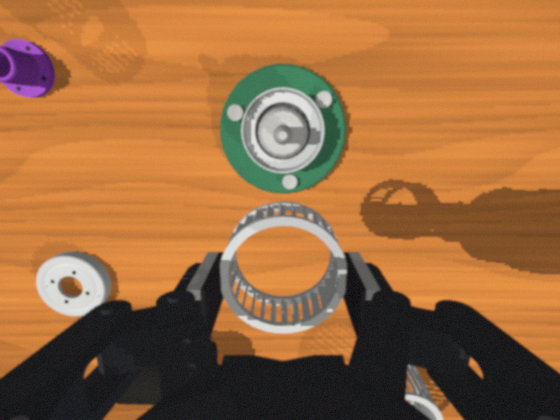

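The cage is held level at (283,268). The ring sits on the fixture at (283,130).

Emit:
{"op": "apply_moves", "data": {
  "steps": [
    [-1,20,-0.3,0,0,0,0],
    [-1,20,-0.2,0,0,0,0],
    [-1,17.9,0,0,0,0,0],
    [-1,0,0,30,0,0,0],
    [-1,0,0,27,0,0,0],
    [-1,0,0,0,0,0,0],
    [-1,0,0,0,0,0,0],
    [-1,0,0,0,0,0,0]
  ]
}}

```text
time: 15.35
tool_pos: [491.3, -4.7, 96.7]
tcp_rot: [-180.0, 0.1, -180.0]
ft_force: [0.3, -0.5, -0.0]
finger_gap: 55.3
grip_force: 43.4
```

Emit:
{"op": "apply_moves", "data": {
  "steps": [
    [-1,0.6,0.5,15,0,0,0],
    [-1,0,0,20,0,0,0],
    [-1,0,0,10,0,0,0],
    [-1,0,0,4,0,0,0],
    [-1,0,0,0,0,0,0],
    [-1,0,0,0,0,0,0],
    [-1,0,0,0,0,0,0],
    [-1,0,0,0,0,0,0]
  ]
}}

```text
time: 16.15
tool_pos: [490.1, -4.1, 46.7]
tcp_rot: [-180.0, 0.1, -180.0]
ft_force: [0.6, -0.3, -1.2]
finger_gap: 55.4
grip_force: 43.4
```

Emit:
{"op": "apply_moves", "data": {
  "steps": [
    [-1,0.2,0.2,2,0,0,0],
    [-1,0,0,2,0,0,0],
    [-1,0,0,2,0,0,0],
    [-1,0,0,2,0,0,0],
    [-1,0,0,1.5,0,0,0],
    [-1,0,0,1,0,0,0],
    [-1,0,0,0,0,0,0],
    [-1,0,0,0,0,0,0]
  ]
}}

```text
time: 16.95
tool_pos: [489.4, -3.9, 35.7]
tcp_rot: [-180.0, 0.0, -180.0]
ft_force: [-1.0, -0.1, 2.7]
finger_gap: 55.6
grip_force: 43.7
```

Emit:
{"op": "apply_moves", "data": {
  "steps": [
    [-1,0,0,0.6,0,0,0],
    [-1,0,0,0,0,0,0],
    [0.5,0,0,0,0,0,0],
    [0.8,0,0,0,0,0,0],
    [1,0,0,0,0,0,0],
    [1,0,0,0,0,0,0],
    [1,0,0,0,0,0,0],
    [1,0,0,0,0,0,0]
  ]
}}

```text
time: 17.75
tool_pos: [489.3, -3.9, 34.8]
tcp_rot: [180.0, -0.0, -180.0]
ft_force: [-0.4, -1.2, -0.0]
finger_gap: 85.3
grip_force: 0.0
```

Emit:
{"op": "apply_moves", "data": {
  "steps": [
    [1,0,0,-10,0,0,0],
    [1,0,0,-30,0,0,0],
    [1,0,0,-40,0,0,0],
    [1,0,0,-30,0,0,0],
    [1,-20,0,0,0,0,0],
    [1,-20,0,0,0,0,0],
    [1,0,0,0,0,0,0],
    [1,0,0,0,0,0,0]
  ]
}}

```text
time: 18.55
tool_pos: [529.1, -3.8, 145.1]
tcp_rot: [180.0, -0.0, -180.0]
ft_force: [-0.2, -0.8, -0.2]
finger_gap: 85.4
grip_force: 0.0
```

```bash
python3 - <<'E'
from bench import r;from h import *
look(r,"cage",490,-4.2,36,46,56,"w6.png")
look(r,"spindle",490,-4.2,14,56,80)
E
```

```text
cage t 18.55 tcp [529.1  -3.8 145.1] circ [488.7  -4.4  28.3] n 1324 48 res 0.10 ztop [50.1 51. ] table None
spindle t 18.6 tcp [528.7  -3.8 144.9] circ [489.9  -4.1   6.6] n 303 48 res 0.17 ztop [64.4 68.2] table None
```

Emit:
{"op": "apply_moves", "data": {
  "steps": [
    [1,-18.2,-34.2,1.5,0,0,0],
    [1,-18.2,-34.2,1.5,0,0,0],
    [1,-18.2,-34.2,1.5,0,0,0],
    [1,-18.2,-34.2,1.5,0,0,0],
    [1,-18.2,-34.2,1.5,0,0,0],
    [1,-18.2,-34.2,1.5,0,0,0],
    [1,0,0,0,0,0,0],
    [1,0,0,0,0,0,0]
  ]
}}

```text
time: 19.45
tool_pos: [637.8, -209.5, 135.1]
tcp_rot: [179.9, -0.1, 179.9]
ft_force: [0.0, 0.2, -0.5]
finger_gap: 85.3
grip_force: 0.0
```

Emit:
{"op": "apply_moves", "data": {
  "steps": [
    [1,0,0,0,0,0,0],
    [1,0,0,0,0,0,0],
    [1,0,0,0,0,0,0],
    [1,0,0,0,0,0,0],
    [1,0,0,0,0,0,0],
    [1,0,0,0,0,0,0],
    [1,0,0,0,0,0,0],
    [1,0,0,0,0,0,0]
  ]
}}

```text
time: 20.25
tool_pos: [638.6, -209.0, 135.9]
tcp_rot: [180.0, -0.0, -180.0]
ft_force: [-0.5, -0.1, 0.0]
finger_gap: 85.7
grip_force: 0.0
```

```bash
python3 - <<'E'
from bench import r;from h import *
look(r,"cap",638,-209.5,45,8,22,"w7.png")
look(r,"cap",638,-209.5,45,8,22)
E
```

```text
cap t 20.25 tcp [ 638.6 -209.   135.9] circ [ 638.2 -211.9   32.9] n 3912 48 res 0.09 ztop [12.  12.9] table 0.1
cap t 20.3 tcp [ 638.6 -209.   135.8] circ [ 638.2 -211.8   32.8] n 3921 48 res 0.12 ztop [12.  12.9] table 0.1
```

Emit:
{"op": "apply_moves", "data": {
  "steps": [
    [1,0.3,-2.8,40,0,0,0],
    [1,0,0,40,0,0,0],
    [1,0,0,35,0,0,0],
    [1,0,0,13,0,0,0],
    [1,0,0,4,0,0,0],
    [1,0,0,0,0,0,0],
    [1,0,0,0,0,0,0],
    [0.6,0,0,0,0,0,0]
  ]
}}

```text
time: 21.15
tool_pos: [640.0, -212.5, 6.5]
tcp_rot: [-179.9, 0.2, -180.0]
ft_force: [0.6, -0.1, -0.1]
finger_gap: 73.1
grip_force: 0.0
```

Emit:
{"op": "apply_moves", "data": {
  "steps": [
    [0.4,0,0,0,0,0,0],
    [-1,0,0,0,0,0,0],
    [-1,0,0,0,0,0,0],
    [-1,0,0,0,0,0,0],
    [-1,0,0,0,0,0,0],
    [-1,0,0,0,0,0,0],
    [-1,0,0,0,0,0,0],
    [-1,0,0,0,0,0,0]
  ],
  "squeeze": 40
}}

```text
time: 21.95
tool_pos: [644.2, -214.4, 11.6]
tcp_rot: [-179.7, 0.7, -180.0]
ft_force: [0.8, -1.1, 23.3]
finger_gap: 0.1
grip_force: 11.6
```

The fingers were too high and closed over the top of the cap. I'll lift, reopen and look again.

Emit:
{"op": "apply_moves", "data": {
  "steps": [
    [-1,0,0,-10,0,0,0],
    [-1,0,0,-30,0,0,0],
    [-1,0,0,-45,0,0,0],
    [1,0,0,-45,0,0,0],
    [1,0,0,0,0,0,0],
    [1,0,0,0,0,0,0],
    [1,0,0,0,0,0,0],
    [1,0,0,0,0,0,0]
  ]
}}

```text
time: 22.75
tool_pos: [637.1, -211.3, 131.8]
tcp_rot: [179.9, -0.2, -180.0]
ft_force: [-0.8, 0.0, -0.5]
finger_gap: 72.0
grip_force: 0.0
```

Emit:
{"op": "apply_moves", "data": {
  "steps": [
    [1,0,0,0,0,0,0],
    [1,0,0,0,0,0,0],
    [1,0,0,0,0,0,0],
    [1,0,0,0,0,0,0],
    [1,0,0,0,0,0,0],
    [1,0,0,0,0,0,0],
    [1,0,0,0,0,0,0],
    [1,0,0,0,0,0,0]
  ]
}}

```text
time: 23.55
tool_pos: [638.3, -211.8, 134.0]
tcp_rot: [-180.0, 0.0, -180.0]
ft_force: [-0.4, -0.0, 1.1]
finger_gap: 85.3
grip_force: 0.0
```

```bash
python3 - <<'E'
from bench import r;from h import *
look(r,"cap",638,-211.5,45,8,22,"w8.png")
look(r,"cap",638,-211.5,45,8,22)
E
```

```text
cap t 23.55 tcp [ 638.3 -211.8  134. ] circ [ 638.2 -211.8   32.8] n 3962 48 res 0.09 ztop [12.  12.9] table 0.1
cap t 23.6 tcp [ 638.3 -211.8  133.9] circ [ 638.2 -211.9   32.9] n 3964 48 res 0.12 ztop [12.  12.9] table 0.1
```

View pics/w8.png

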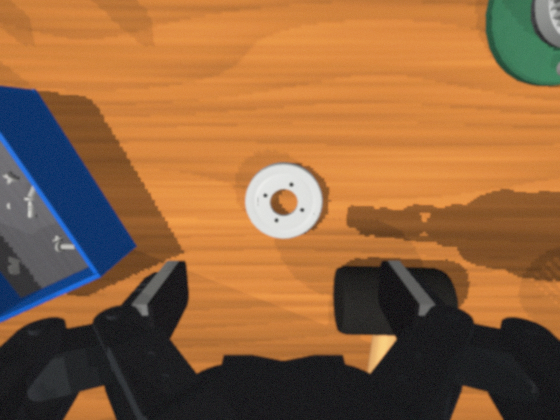

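The cap is unmoved and centred at (285,201), with the bin at left and the mallet's head at lower right, clear of the fingers. I'll go lower this time.

Emit:
{"op": "apply_moves", "data": {
  "steps": [
    [1,0,0,40,0,0,0],
    [1,0,0,40,0,0,0],
    [1,0,0,35,0,0,0],
    [1,0,0,15,0,0,0],
    [1,0,0,5,0,0,0],
    [1,0,0,0,0,0,0],
    [1,0,0,0,0,0,0],
    [1,0,0,0,0,0,0]
  ]
}}

```text
time: 24.45
tool_pos: [640.1, -212.5, 1.5]
tcp_rot: [-179.9, 0.2, -180.0]
ft_force: [1.0, -0.3, 0.8]
finger_gap: 85.5
grip_force: 0.0
```

Emit:
{"op": "apply_moves", "data": {
  "steps": [
    [1,1.6,0.6,1.5,0,0,0],
    [1,0,0,0,0,0,0],
    [0.5,0,0,0,0,0,0],
    [0.3,0,0,0,0,0,0],
    [-1,0,0,0,0,0,0],
    [-1,0,0,0,0,0,0],
    [-1,0,0,0,0,0,0],
    [-1,0,0,0,0,0,0]
  ],
  "squeeze": 40
}}

```text
time: 25.25
tool_pos: [637.1, -211.3, -2.0]
tcp_rot: [-180.0, 0.0, -180.0]
ft_force: [-1.7, 1.1, 5.6]
finger_gap: 64.6
grip_force: 44.7
```

Emit:
{"op": "apply_moves", "data": {
  "steps": [
    [-1,0,0,-20,0,0,0],
    [-1,0,0,-45,0,0,0],
    [-1,0,0,-45,0,0,0],
    [-1,14.7,34.7,-8,0,0,0],
    [-1,14.7,34.7,-8,0,0,0],
    [-1,14.7,34.7,-8,0,0,0],
    [-1,14.7,34.7,-8,0,0,0],
    [-1,14.7,34.7,-8,0,0,0]
  ]
}}

```text
time: 26.05
tool_pos: [562.0, -36.5, 147.1]
tcp_rot: [180.0, -0.0, -180.0]
ft_force: [-0.3, -0.3, 0.4]
finger_gap: 64.7
grip_force: 44.7
```

Emit:
{"op": "apply_moves", "data": {
  "steps": [
    [-1,14.7,34.7,0,0,0,0],
    [-1,0,0,0,0,0,0],
    [-1,0,0,0,0,0,0],
    [-1,0,0,0,0,0,0],
    [-1,0,0,0,0,0,0],
    [-1,0,0,0,0,0,0],
    [-1,0,0,0,0,0,0],
    [-1,0,0,0,0,0,0]
  ]
}}

```text
time: 26.85
tool_pos: [548.5, -3.5, 147.3]
tcp_rot: [180.0, -0.0, 180.0]
ft_force: [0.7, -0.1, -0.2]
finger_gap: 64.4
grip_force: 44.7
```

```bash
python3 - <<'E'
from bench import r;from h import *
held(r,33,12,"cap")
print(r.sense()["tool_pos"])
look(r,"cage",489,-4.2,36,46,56,"w9.png")
look(r,"spindle",490,-4.2,14,56,80)
E
```

```text
cap held: centre [ 1.46 -0.22 32.85] ztop 14.6 z +x/-x 13.9 13.9 n 48
cap held: centre [ 1.41 -0.32 32.87] ztop 14.6 z +x/-x 13.8 13.9 n 48
[548.43940062  -3.25431752 147.35946194]
cage t 26.95 tcp [548.4  -3.3 147.4] circ [488.8  -4.5  28.4] n 1376 48 res 0.05 ztop [50.1 51.1] table None
spindle t 27.0 tcp [548.4  -3.2 147.3] circ [490.1  -4.2   6.6] n 310 48 res 0.19 ztop [64.5 68.4] table None
```

View pics/w9.png

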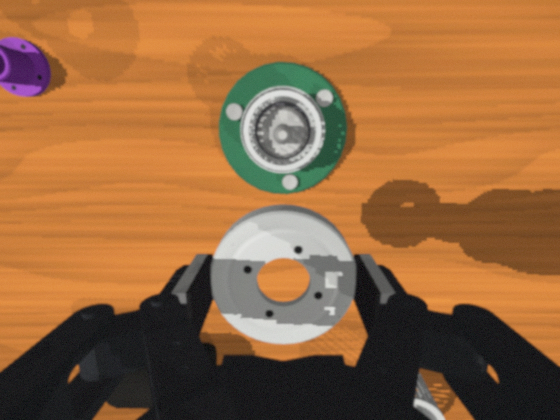

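The cap is held level at (284,275). Cage in ring at (283,130), sound.

Emit:
{"op": "apply_moves", "data": {
  "steps": [
    [-1,20,-0.3,0,0,0,0],
    [-1,20,-0.2,0,0,0,0],
    [-1,20.7,0,0,0,0,0],
    [-1,0,0,30,0,0,0],
    [-1,0,0,27,0,0,0],
    [-1,0,0,0,0,0,0],
    [-1,0,0,0,0,0,0],
    [-1,0,0,0,0,0,0]
  ]
}}

```text
time: 27.85
tool_pos: [488.9, -3.7, 92.1]
tcp_rot: [-180.0, 0.1, -180.0]
ft_force: [0.7, 0.1, -1.1]
finger_gap: 64.7
grip_force: 44.8
```

Emit:
{"op": "apply_moves", "data": {
  "steps": [
    [-1,0,0,10,0,0,0],
    [-1,0,0,15,0,0,0],
    [-1,0,0,8,0,0,0],
    [-1,0,0,0,0,0,0],
    [-1,0,0,0,0,0,0],
    [-1,0,0,0,0,0,0],
    [-1,0,0,0,0,0,0],
    [-1,0,0,0,0,0,0]
  ]
}}

```text
time: 28.65
tool_pos: [488.1, -3.6, 57.9]
tcp_rot: [-180.0, 0.0, -180.0]
ft_force: [0.3, -0.9, 0.4]
finger_gap: 64.2
grip_force: 44.8
```

Emit:
{"op": "apply_moves", "data": {
  "steps": [
    [-1,0.2,-0.4,4,0,0,0],
    [-1,0,0,4,0,0,0],
    [-1,0,0,3,0,0,0],
    [-1,0,0,2,0,0,0],
    [-1,0,0,2,0,0,0],
    [-1,0,0,1,0,0,0],
    [-1,0,0,0,0,0,0],
    [-1,0,0,0,0,0,0]
  ]
}}

```text
time: 29.45
tool_pos: [487.6, -4.0, 41.5]
tcp_rot: [-180.0, 0.0, -180.0]
ft_force: [0.6, -0.4, 0.2]
finger_gap: 64.3
grip_force: 44.8
```

Emit:
{"op": "apply_moves", "data": {
  "steps": [
    [-1,0,0,0.7,0,0,0],
    [-1,0,0,0.6,0,0,0],
    [-1,0,0,0.5,0,0,0],
    [-1,0,0,0,0,0,0],
    [-1,0,0,0,0,0,0],
    [-1,0,0,0,0,0,0],
    [-1,0,0,0,0,0,0],
    [-1,0,0,0,0,0,0]
  ]
}}

```text
time: 30.25
tool_pos: [487.7, -4.0, 40.0]
tcp_rot: [-180.0, 0.0, -180.0]
ft_force: [-2.4, -0.6, 5.7]
finger_gap: 64.0
grip_force: 45.4
```

Contact at exactly the expected height, so I'll press slightly, release and check.

Emit:
{"op": "apply_moves", "data": {
  "steps": [
    [-1,0,0,0.4,0,0,0],
    [-1,0,0,0,0,0,0],
    [0.7,0,0,0,0,0,0],
    [0.8,0,0,0,0,0,0],
    [1,0,0,0,0,0,0],
    [1,0,0,0,0,0,0],
    [1,0,0,0,0,0,0],
    [1,0,0,0,0,0,0]
  ]
}}

```text
time: 31.05
tool_pos: [487.5, -4.0, 39.1]
tcp_rot: [-180.0, -0.0, -180.0]
ft_force: [0.6, -0.3, -0.2]
finger_gap: 85.6
grip_force: 0.0
```

Emit:
{"op": "apply_moves", "data": {
  "steps": [
    [1,0,0,-10,0,0,0],
    [1,0,0,-30,0,0,0],
    [1,0,0,-40,0,0,0],
    [1,0,0,-30,0,0,0],
    [1,-20,0,0,0,0,0],
    [1,-20,0,0,0,0,0],
    [1,0,0,0,0,0,0],
    [1,0,0,0,0,0,0]
  ]
}}

```text
time: 31.85
tool_pos: [527.2, -3.9, 149.4]
tcp_rot: [180.0, -0.0, -180.0]
ft_force: [-0.3, 0.3, 0.2]
finger_gap: 85.4
grip_force: 0.0
```

```bash
python3 - <<'E'
from bench import r;from h import *
look(r,"cap",490,-4.2,40,48,59,"w10.png")
look(r,"spindle",490,-4.2,10,60,80)
E
```

```text
cap t 31.85 tcp [527.2  -3.9 149.4] circ [489.4  -4.5  32.8] n 5401 48 res 0.10 ztop [54.  54.9] table None
spindle t 31.9 tcp [526.8  -3.9 149.1] circ [489.9  -4.1   6.3] n 268 48 res 0.25 ztop [64.7 68.1] table None
```

Cap home at 54, 0.6 mm off axis. Now the hub.

Emit:
{"op": "apply_moves", "data": {
  "steps": [
    [1,9.1,-39.5,0,0,0,0],
    [1,9.1,-39.5,0,0,0,0],
    [1,9.1,-39.5,0,0,0,0],
    [1,9.1,-39.5,0,0,0,0],
    [1,9.1,-39.5,0,0,0,0],
    [1,9.1,-39.5,0,0,0,0],
    [1,9.1,-39.5,0,0,0,0],
    [1,9.1,-39.5,0,0,0,0]
  ]
}}

```text
time: 32.75
tool_pos: [453.6, -321.1, 149.3]
tcp_rot: [180.0, -0.0, -180.0]
ft_force: [1.1, -0.7, 0.2]
finger_gap: 85.4
grip_force: 0.0
```

Emit:
{"op": "apply_moves", "data": {
  "steps": [
    [1,0,0,0,0,0,0],
    [1,0,0,0,0,0,0],
    [1,0,0,0,0,0,0],
    [1,0,0,0,0,0,0],
    [1,0,0,0,0,0,0],
    [1,0,0,0,0,0,0],
    [1,0,0,0,0,0,0],
    [1,0,0,0,0,0,0]
  ]
}}

```text
time: 33.55
tool_pos: [455.0, -319.8, 149.2]
tcp_rot: [-180.0, 0.0, -179.9]
ft_force: [-0.5, 0.0, -0.6]
finger_gap: 85.2
grip_force: 0.0
```

```bash
python3 - <<'E'
from bench import r;from h import *
look(r,"hubtop",454.5,-319.5,20,26,38,"w11.png")
look(r,"flange",454.5,-319.5,27,2.5,8)
E
```

```text
hubtop t 33.55 tcp [ 455.  -319.8  149.2] circ [ 453.5 -322.    12.8] n 424 48 res 0.14 ztop [29.7 30.7] table 0.3
flange t 33.6 tcp [ 454.9 -319.9  149.2] circ [ 453.5 -322.1   21.8] n 953 48 res 0.10 ztop [5.2 6.1] table 0.2
```

View pics/w11.png

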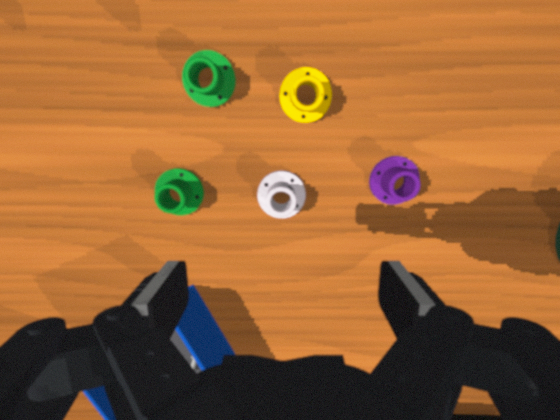

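The wrist view shows the metal hub upright at (281,193), with purple at (396,181) and green at (179,192) on either side, clear of partly closed fingers.

Emit:
{"op": "apply_moves", "data": {
  "steps": [
    [0.2,2.4,-2.2,40,0,0,0],
    [0.2,0,0,40,0,0,0],
    [0.2,0,0,37,0,0,0],
    [0.2,0,0,15,0,0,0],
    [0.2,0,0,5,0,0,0],
    [0.2,0,0,0,0,0,0],
    [0.2,0,0,0,0,0,0],
    [0.2,0,0,0,0,0,0]
  ]
}}

```text
time: 34.45
tool_pos: [453.9, -323.4, 14.5]
tcp_rot: [-179.9, 0.2, -180.0]
ft_force: [-0.1, -0.1, -0.0]
finger_gap: 51.6
grip_force: 0.0
```

Emit:
{"op": "apply_moves", "data": {
  "steps": [
    [0.2,0,0.7,0,0,0,0],
    [-0.1,0,0,0,0,0,0],
    [-0.2,0,0,0,0,0,0],
    [-1,0,0,0,0,0,0],
    [-1,0,0,0,0,0,0],
    [-1,0,0,0,0,0,0],
    [-1,0,0,0,0,0,0],
    [-1,0,0,0,0,0,0]
  ],
  "squeeze": 40
}}

```text
time: 35.25
tool_pos: [452.7, -321.7, 12.6]
tcp_rot: [-180.0, 0.0, -180.0]
ft_force: [-1.0, 1.3, 5.0]
finger_gap: 24.6
grip_force: 39.6
```

Emit:
{"op": "apply_moves", "data": {
  "steps": [
    [-1,0,0,-20,0,0,0],
    [-1,0,0,-45,0,0,0],
    [-1,0,0,-45,0,0,0],
    [-1,-12,39.7,-4,0,0,0],
    [-1,-12,39.7,-4,0,0,0],
    [-1,-12,39.7,-4,0,0,0],
    [-1,-12,39.7,-4,0,0,0],
    [-1,-12,39.7,-4,0,0,0]
  ]
}}

```text
time: 36.05
tool_pos: [512.3, -121.3, 141.9]
tcp_rot: [180.0, -0.0, -180.0]
ft_force: [0.9, -0.5, -0.7]
finger_gap: 24.5
grip_force: 39.5
```

Emit:
{"op": "apply_moves", "data": {
  "steps": [
    [-1,-12,39.7,-4,0,0,0],
    [-1,-12,39.7,-4,0,0,0],
    [-1,-12,39.7,-4,0,0,0],
    [-1,0,0,0,0,0,0],
    [-1,0,0,0,0,0,0],
    [-1,0,0,0,0,0,0],
    [-1,0,0,0,0,0,0],
    [-1,0,0,0,0,0,0]
  ]
}}

```text
time: 36.85
tool_pos: [548.0, -5.0, 154.0]
tcp_rot: [-180.0, -0.0, 179.9]
ft_force: [0.1, -0.2, -1.2]
finger_gap: 24.4
grip_force: 39.6
```

```bash
python3 - <<'E'
from bench import r;from h import *
t=r.sense()["tool_pos"]
held(r,13,30,"hub boss")
look(r,"flange",t[0],t[1],28,t[2]-12,t[2]-4,"w12.png")
look(r,"spindle",490,-4.2,10,60,80)
look(r,"cap",489,-4.2,40,48,59)
E
```

```text
hub boss held: centre [ 0.96 -0.26 13.16] ztop 17.4 z +x/-x 17.0 17.1 n 20
hub boss held: centre [ 0.95 -0.55 13.11] ztop 17.3 z +x/-x 17.0 17.0 n 20
flange t 36.95 tcp [548.1  -4.7 154.1] circ [542.2  -4.6  16.5] n 1915 40 res 1.51 ztop [146.5 147.6] table 0.1
spindle t 37.0 tcp [548.2  -4.6 154.1] circ [490.1  -4.3   6.3] n 280 48 res 0.18 ztop [64.7 68.3] table None
cap t 37.05 tcp [548.2  -4.4 154.2] circ [489.4  -4.6  32.8] n 5558 48 res 0.08 ztop [54.  54.9] table None
```

View pics/w12.png

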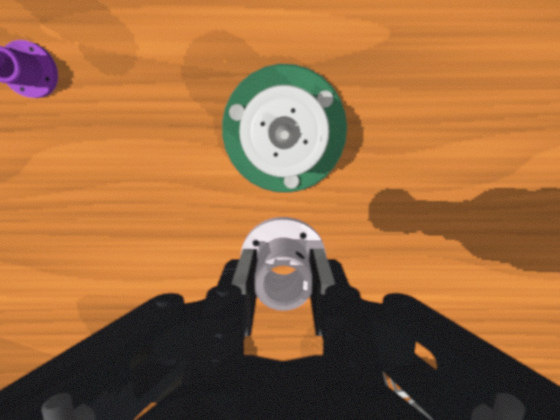

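The hub is held upright at (284,275). The cap lies centred on the fixture at (284,130).

Emit:
{"op": "apply_moves", "data": {
  "steps": [
    [-1,20,0,0,0,0,0],
    [-1,20,0.3,0,0,0,0],
    [-1,19.1,0,0,0,0,0],
    [-1,0,0,30,0,0,0],
    [-1,0,0,27,0,0,0],
    [-1,0,0,0,0,0,0],
    [-1,0,0,0,0,0,0],
    [-1,0,0,0,0,0,0]
  ]
}}

```text
time: 37.9
tool_pos: [490.4, -3.7, 98.9]
tcp_rot: [-180.0, 0.1, -180.0]
ft_force: [-0.0, -0.2, -0.1]
finger_gap: 24.1
grip_force: 39.6
```

Emit:
{"op": "apply_moves", "data": {
  "steps": [
    [-1,0,0,0,0,0,0],
    [-1,0,0,0,0,0,0],
    [-1,0,0,0,0,0,0],
    [-1,0,0,0,0,0,0],
    [-1,0,0,0,0,0,0],
    [-1,0,0,0,0,0,0],
    [-1,0,0,0,0,0,0],
    [-1,0,0,0,0,0,0]
  ]
}}

```text
time: 38.7
tool_pos: [489.1, -3.6, 97.1]
tcp_rot: [-180.0, -0.0, -180.0]
ft_force: [-0.2, 0.2, -0.3]
finger_gap: 24.6
grip_force: 39.6
```

Settled on target. Lowering: the hub's underside is at about 84, to finish at 54.

Emit:
{"op": "apply_moves", "data": {
  "steps": [
    [-1,0,-0.2,5,0,0,0],
    [-1,0,0,6,0,0,0],
    [-1,0,0,5,0,0,0],
    [-1,0,0,4,0,0,0],
    [-1,0,0,3,0,0,0],
    [-1,0,0,2,0,0,0],
    [-1,0,0,0,0,0,0],
    [-1,0,0,0,0,0,0]
  ]
}}

```text
time: 39.5
tool_pos: [489.3, -3.8, 72.3]
tcp_rot: [-180.0, 0.0, -180.0]
ft_force: [-0.3, 0.3, -1.1]
finger_gap: 24.4
grip_force: 39.6
```

Emit:
{"op": "apply_moves", "data": {
  "steps": [
    [-1,0,0,1,0,0,0],
    [-1,0,0,1,0,0,0],
    [-1,0,0,0.7,0,0,0],
    [-1,0,0,0.5,0,0,0],
    [-1,0,0,0,0,0,0],
    [-1,0,0,0,0,0,0],
    [-1,0,0,0,0,0,0],
    [-1,0,0,0,0,0,0]
  ]
}}

```text
time: 40.3
tool_pos: [489.2, -3.8, 69.1]
tcp_rot: [180.0, 0.0, -180.0]
ft_force: [0.2, -0.4, -1.9]
finger_gap: 24.5
grip_force: 39.6
```

Emit:
{"op": "apply_moves", "data": {
  "steps": [
    [-1,0,0,0.8,0,0,0],
    [-1,0,0,0.7,0,0,0],
    [-1,0,0,0.6,0,0,0],
    [-1,0,0,0.4,0,0,0],
    [-1,0,0,0,0,0,0],
    [-1,0,0,0,0,0,0],
    [-1,0,0,0,0,0,0],
    [-1,0,0,0,0,0,0]
  ]
}}

```text
time: 41.1
tool_pos: [489.2, -3.8, 66.6]
tcp_rot: [-180.0, 0.0, -180.0]
ft_force: [-1.2, 0.7, 3.1]
finger_gap: 24.7
grip_force: 39.9
```

Emit:
{"op": "apply_moves", "data": {
  "steps": [
    [-1,0,0,0.4,0,0,0],
    [-1,0,0,0,0,0,0],
    [-0.1,0,0,0,0,0,0],
    [0.2,0,0,0,0,0,0],
    [0.5,0,0,0,0,0,0],
    [0.5,0,0,0,0,0,0],
    [0.5,0,0,0,0,0,0],
    [0.5,0,0,0,0,0,0]
  ]
}}

```text
time: 41.9
tool_pos: [489.2, -3.8, 66.0]
tcp_rot: [-180.0, -0.0, -180.0]
ft_force: [-0.5, -0.1, -0.1]
finger_gap: 63.8
grip_force: 0.0
```

Emit:
{"op": "apply_moves", "data": {
  "steps": [
    [0.5,0,0,-10,0,0,0],
    [0.5,0,0,-30,0,0,0],
    [0.5,0,0,-40,0,0,0],
    [0.5,-20,0,0,0,0,0],
    [0.5,-20,0,0,0,0,0],
    [0.5,0,0,0,0,0,0],
    [0.5,0,0,0,0,0,0],
    [0.5,0,0,0,0,0,0]
  ]
}}

```text
time: 42.7
tool_pos: [528.4, -3.7, 145.9]
tcp_rot: [180.0, -0.1, -180.0]
ft_force: [0.2, -1.3, -0.3]
finger_gap: 64.2
grip_force: 0.0
```

```bash
python3 - <<'E'
from bench import r;from h import *
look(r,"hubtop",490,-4.2,18,80,90,"w13.png")
look(r,"flange",490,-4.2,25,56,62)
look(r,"cap",490,-4.2,40,48,56.5)
E
```

```text
hubtop t 42.7 tcp [528.4  -3.7 145.9] circ [490.5  -4.2  12.9] n 707 48 res 0.13 ztop [83.8 84.7] table None
flange t 42.75 tcp [528.4  -3.7 145.9] circ [490.5  -4.3  21.9] n 1707 48 res 0.07 ztop [59.1 60.1] table None
cap t 42.8 tcp [528.5  -3.7 145.9] circ [489.4  -4.5  32.8] n 3396 48 res 0.07 ztop [53.9 54.9] table None
```

View pics/w13.png

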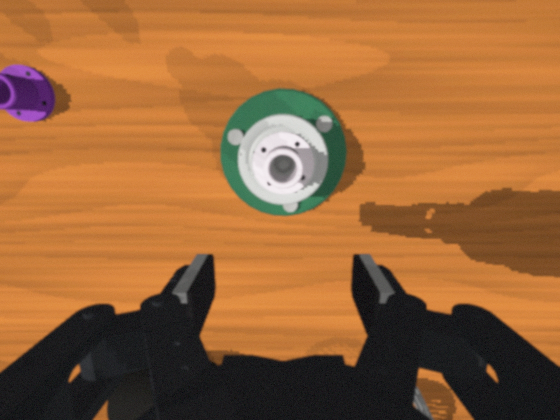

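The full stack stands level on the fixture, with the hub at (284,165). Its top is at 84 and it is 0.5 mm off axis. The gripper is clear.

```bash
python3 -c "
from bench import r
print(r.hand_in())"
```

```text
the job is handed in; nothing more can be done
None
```

The job is handed in: ring, cage, cap and hub are stacked level on the fixture and released, each about 1 mm or less off the axis (cage 1.2 mm) when measured after release, at 42.8 s on the clock; the first grasp of the cap missed but did not move it, and no verdict was returned.

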